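# Index the bottle carousel and reset the cycle counter

### The job

Pull up the red spring plunger, swing the carousel round by one hole so that the filled yellow bottle comes to the post with the orange pointer, and let the plunger drop fully into that hole so the carousel is locked. Then pick up the black marker, press the blue recessed button on the front of the counter all the way in with either end of it (not with the fingers), and lay the marker back down on the bare worktop. Keep both bottles standing on the carousel and leave the tape roll and the small grey nozzle where they are.

Things in the scene. Friction and masses are not known exactly. Their poses are not given: they have to be found in the camera images.
- carousel_base: Fixed round aluminium base of a bottle carousel, 330 mm across, top at 30 mm. Origin on the turning axis at worktop height; z up; -x roughly toward the robot; +x toward the post with the orange pointer (167 mm tall, 146 mm from the axis). Three index holes, 16 mm wide, in brass bushes in its top, 135 mm from the axis: the middle one at -x, the others 60 degrees to either side.
- carousel (a joint): Turn of the white turntable (240 mm across, top face at 44 mm) about the vertical axis (rad), counter-clockwise from above positive. 0 at the start, pin in the middle hole; +1.047 and -1.047 put the pin over the outer holes; stops at +-1.25. Light drag (0.06 N m), stays where left; about 1 degree of play when locked.
- plunger (a joint): Lift of the spring plunger (m), up positive: 0 = 12 mm round-nosed pin fully down in a hole (locked); at 0.012 its foot is level with the base's top, so lift it more than that to turn; stop at 0.022. The spring pulls down with 6 N at 0, 12 N at 0.018. Let go between holes, the pin rests on the base (0.012) and drops in when a hole comes under it.
- plunger_knob (a point): Centre of the plunger's red knob, an upright cylinder 34 mm in diameter and 38 mm high; this point is at mid-height, 85 mm above the worktop when down. It sits over a blue bracket on the turntable's rim, 135 mm from the axis, and turns with the table; the bracket reaches up to 61 mm above the worktop, the knob starts at 66 mm.
- station_mark (a point): The station: point on the turntable's upper face, 75 mm from the axis toward the post with the orange pointer, over which the filled bottle's axis must stand. Fixed to the base, does not turn.
- filled_bottle: Clear bottle filled with yellow juice, 68 mm in diameter, 170 mm tall (keep clear up to 205 mm above its foot), 0.3 to 0.5 kg, no cap. Origin: centre of its underside. It stands loose in one of the turntable's two nests (rings of 14 mm pegs), 75 mm from the axis and 60 degrees to the left or right of the post; which side varies.
- empty_bottle: Empty clear bottle of the same size (68 mm, 170 mm tall, keep clear up to 205 mm), 60 g, easily tipped, standing in the other nest. Origin: centre of its underside.
- counter: Fixed grey counter box on the worktop to the left of the carousel, 100 mm wide, 97 mm tall, 86 mm deep, with a dark display near the top of its front. Origin: at worktop height, in the middle of the plane of its front face; +x points into the box (away from the robot), z up.
- button_face (a point): Centre of the blue button's face when it is not pressed: 52 mm above the worktop, 6.5 mm behind the front face, in a round recess 24 mm in diameter. The button is 21 mm in diameter and is pressed along the counter's +x. This point does not move with the button.
- reset_button (a joint): How far the blue button is pressed (m): 0 = out, 0.005 = all the way in, where it stops hard; the spring takes about 2 N at first and 5 N fully in, and pushes it back out.
- marker: Loose black felt marker, 138 mm long, round, 17 mm in diameter (16.4 mm at the capped end), 20 g, lying in front of the counter, capped end away from the robot. Origin under its middle at worktop height. In its own frame (mm) its axis, 9 mm up, runs from the plain end (-9, 69) to the capped end (10, -68): 7.9 degrees from -y toward +x.
- marker_mid (a point): Middle of the marker, on its axis: 9 mm above the worktop when it lies there.
- tape_roll: Brown roll of packing tape, 96 mm in diameter, 48 mm high, lying to the left of the counter and marker; leave alone. Origin: centre of its underside.
- nozzle: Small light-grey turned nozzle, 34 mm in diameter, 52 mm high, standing near the front edge between the marker and the carousel; leave alone. Origin: centre of its underside.

How it is judged:
By the outcome, as a careful person would: the job done as asked, in the order asked, and still so for the second after the job is handed in, with the robot touching nothing.
It also fails if it takes over 58 s, if anything falls off the work surface, if the arm or the gripper's body presses on something with over 40 N, if the wrist force passes 120 N, or if a joint passes its speed limit or range.

### The arm

A 6-joint arm with a two-finger parallel gripper is mounted at the origin on a cart in front of the work surface, level with it; the furniture and walls round the work are solid. World frame = base frame: x ahead of the robot, y to its left, z up, the work surface at z = 0. Lengths are in mm, angles in rad, forces in N, time in s.
With the tool pointing down it reaches from about 300 to 775 mm from the base axis. Payload 14.6 kg.
Tool frame: the origin (TCP) lies midway between the tips of the shut fingers; the grasp point (between the pads) lies 19 mm behind it; x points along the fingers, z is the direction in which the jaws open and shut, and the axes are right-handed (so a half turn about x gives the same grasp; the last joint's range is limited). The gripper opens to 94 mm and grips with 3 to 60 N. Pads are 16 mm wide; open, the fingers measure 119 mm over their backs; the gripper's body (75 mm by 177 mm) begins 78 mm behind the grasp point.
Start: joints at [-1.239, 0.3, 1.521, -0, 1.321, -0.067], TCP at [213.564, -506.833, 205.446] pointing down, gripper open.
Joint ranges: [-3.03, 3.03], [-0.79, 2.21], [0.23, 2.52], [-1.04, 4.18], [0, 3.07], [-2.55, 2.55]. Speed limits (rad/s): [2.22, 2.22, 2.57, 3.14, 3.14, 3.14].

### API

Orientations are given as [roll, pitch, yaw] about the fixed x, y, z axes, in that order (R = Rz(yaw) Ry(pitch) Rx(roll)).
In Python, from cell import * gives the robot as it stands.
- The arm moves only by the tool play_rows, never from a script. Its argument "motion" is one flat list of numbers, 7 for each row, row after row: the turn, a rotation vector about the tool's x, y, z in rad, then the shift along the tool's x, y, z in m, then the closure, from -1 (fully open) to 1 (shut), so that 0 is half open. In form: [rx, ry, rz, x, y, z, fingers, rx, ry, rz, x, y, z, fingers, ...]. A call has 1 to 20 rows; each row shifts and turns the pose as measured when the row begins, along the tool's axes as they then stand; what a row does not reach is not made up. A row lasts 1/10 s, in which the tool goes at most 50 mm and 8.59 degrees, less where a joint would pass 70% of its speed; a pose out of reach is approached as far as the arm can. A call with a gripper value outside its range is refused whole. The fingers move at their own pace and stop on an object; "newtons" is the grip in N (left out, the last holds). Time passes only in rows, so rows that do not move let the fingers close. It gives the time, the measured TCP pose, the force and the opening at its end, in the units of the state.
- read_state(): the state, without advancing time (a new reading comes with each control period).
- camera(name): name is "side" or "top" or "wrist"; returns (picture, depth): 384x512x3 uint8, blue, green, red; 384x512 float32, mm along the optical axis (not along the pixel's ray), 0 where there is no reading.
- camera_params(name): a dict with "fx", "fy", "cx", "cy" (pixels), "T" (4x4, takes a point from camera to world coordinates). Camera axes: x right, y down, z forward; pixel columns grow to the right and rows downward; lengths in mm; the calibration is good to about 2 mm. A picture is of the moment at which its call begins: read the wrist's pose just before it. camera_params takes no time and is no camera call; for the wrist camera it gives the pose at the moment of the call.
- sign_off(): hands the job in, once; it reports no verdict.
Trained networks look in the newest picture that a camera, given by its name, has taken for a name from the list of things; names that differ only in an ending like _2 or _b are one class to them, and where a whole thing is asked for, a point or a joint stands for the part that bears it (a point fixed in the world has none). Each returns a list of dicts, best first, with "conf" (0 to 1); they miss things now and then, are a little off and sometimes report something else, mostly with a low value. They report only what shows in the picture. A call takes as long as a camera call.
- masks_of(camera, name): "region" (384x512 bool, what is visible of it).
- place_of(camera, name): "at" ([x, y, z] in mm, in the coordinates of the camera as it stood for that picture, good to about 4 mm: a listed point, or the origin of a listed thing).
The state is a dict: "clock": time; "joints": joint angles; "qd": joint speeds; "effort": joint torques, N m; "eef_pos": TCP position; "eef_rot": TCP orientation; "wrist_force": force on the tool from outside, world axes, zero at the start; "moment": the same for the moment, N m; "finger_gap": finger opening in mm.
Only numpy, scipy, OpenCV 4.12 (cv2) and the standard library are available. Lean on these libraries where they do the work, as an engineer would, in place of code of your own. Each camera call takes 0.05 s, during which the arm holds its last target.

## Working session

There is one attempt and no reset: what is moved stays moved. The work goes in short steps, Python scripts to look and compute and a tool call to move; the robot and the scene stay as the last step left them, time stands still between calls to the robot, and variables do not carry over. Pictures are saved under pics/ and viewed, and the job is handed in when it is done.

Besides the shell and the picture viewer there is one more tool, called after ">>>" by a JSON object that holds its "fn" and its "kwargs", one argument or row to a line. play_rows: Moves the arm, as the interface text tells. Its arguments: {"type":"object","properties":{"motion":{"type":"array","items":{"type":"number"}},"newtons":{"type":"number"}},"required":["motion"]}

```bash
ls; mkdir -p pics
cat > h.py <<'E'
from cell import *
import numpy as np, cv2
def world(cam,p):
    T=np.array(camera_params(cam)["T"]); return (T@np.append(np.array(p,float),1))[:3]
def snap(cam,name):
    P=camera_params(cam); im,d=camera(cam); cv2.imwrite('pics/'+name+'.png',im); return im,d,P
def pt(d,P,u,v):
    z=d[v,u]; return (np.array(P["T"])@[ (u-P["cx"])/P["fx"]*z,(v-P["cy"])/P["fy"]*z,z,1])[:3]
E
python3 - <<'E'
from h import *
np.set_printoptions(precision=1,suppress=True)
print(read_state())
for c in ["top","side"]:
    im,d,P=snap(c,c+"0")
    print(c,np.array(P["T"]).round(2).tolist(),P["fx"])
    for n in ["carousel_base","plunger_knob","station_mark","filled_bottle","empty_bottle","counter","button_face","marker","marker_mid","tape_roll","nozzle"]:
        r=place_of(c,n)
        print(n,[(round(q["conf"],2),(np.array(P["T"])@np.append(q["at"],1))[:3]) for q in r[:2]])
E
```

```text
pics
{'clock': 0.0, 'joints': array([-1.2,  0.3,  1.5, -0. ,  1.3, -0.1]), 'qd': array([-0.,  0., -0., -0.,  0., -0.]), 'effort': array([  0. , -53.2, -35.3,   0.1,   0. ,  -0. ]), 'eef_pos': array([ 213.5, -506.6,  204.9]), 'eef_rot': array([3.1, 1.6, 1.9]), 'wrist_force': array([ 0.2, -0.3, -0.2]), 'moment': array([ 0.,  0., -0.]), 'finger_gap': 94.23168227489364}
top [[0.11, -0.97, 0.21, 352.03], [-0.99, -0.11, 0.02, 238.45], [0.0, -0.21, -0.98, 1020.35], [0.0, 0.0, 0.0, 1.0]] 348.79364145013426
carousel_base [(0.77, array([595.2,  40.1,  -3. ]))]
plunger_knob [(0.59, array([458.1,  60.9,  85.9]))]
station_mark [(0.7, array([668.8,  32.5,  48.1]))]
filled_bottle [(0.98, array([639.2, 102.2,  41. ]))]
empty_bottle []
counter [(0.64, array([576.1, 406.8,   0.4]))]
button_face []
marker [(0.59, array([455.2, 360.9,   2. ]))]
marker_mid [(0.66, array([456.5, 365.2,   7. ]))]
tape_roll []
nozzle [(0.65, array([378.4, 199. ,  -3. ])), (0.24, array([458.6, 365.7,   6.8]))]
side [[0.96, -0.18, 0.22, 353.91], [-0.28, -0.57, 0.77, -430.12], [-0.02, -0.8, -0.6, 601.45], [0.0, 0.0, 0.0, 1.0]] 346.8862610362455
carousel_base [(0.77, array([595.9,  37.1,  -0.5]))]
plunger_knob [(0.83, array([459.4,  53.2,  81.9]))]
station_mark [(0.61, array([668.1,  28.1,  42. ]))]
filled_bottle [(0.95, array([641.7,  99.4,  43.1])), (0.27, array([618.5, -35.4,  45.6]))]
empty_bottle [(0.74, array([666.2,  29.1,  47.2])), (0.55, array([618.9, -32.3,  49.4]))]
counter [(0.82, array([571.6, 399.7,  -1.2])), (0.35, array([414.6, 530.5,  -3.3]))]
button_face [(0.91, array([577.9, 402.9,  48.6]))]
marker [(0.76, array([453.5, 357.8,   2.7]))]
marker_mid [(0.64, array([454.4, 355.8,   8. ])), (0.34, array([619.1, -37.3,  47.7]))]
tape_roll [(0.66, array([416. , 526.8,  -5.1]))]
nozzle [(0.74, array([374.7, 199.5,   2.3]))]
```

View pics/top0.png

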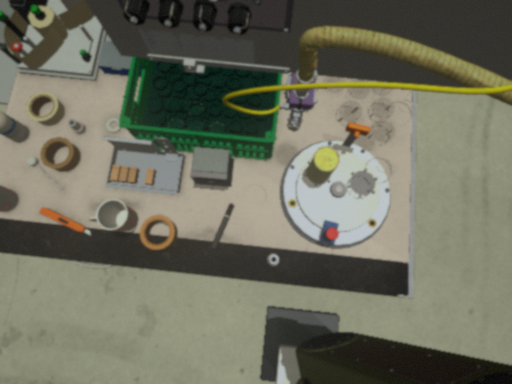

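View pics/side0.png

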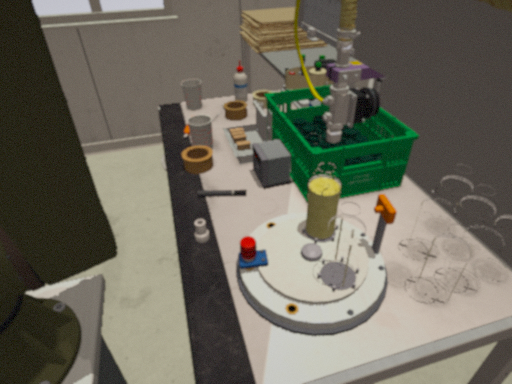

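The top view shows the filled bottle at pixel (325,160), the orange post at (358,130), the knob at (331,233) and the marker at (223,225). The filled bottle is to the left of the post, so the table must turn clockwise, carousel = -1.047. Next I refine these positions.

Run:
```python
from h import *
np.set_printoptions(precision=1,suppress=True)
out=[]
for c in ["top","side"]:
    im,d,P=snap(c,c+"1"); T=np.array(P["T"])
    np.savez(c+'.npz',im=im,d=d,T=T,K=[P["fx"],P["fy"],P["cx"],P["cy"]])
    for n in ["plunger_knob","marker","counter","button_face","reset_button","carousel_base"]:
        r=masks_of(c,n)
        if r:
            m=r[0]["region"]; ys,xs=np.nonzero(m&(d>0)); z=d[ys,xs]
            p=(T@np.stack([(xs-P["cx"])/P["fx"]*z,(ys-P["cy"])/P["fy"]*z,z,np.ones_like(z)]))[:3].T
            print(c,n,round(r[0]["conf"],2),len(xs),xs.mean(),ys.mean(),"med",np.median(p,0),"lo",np.percentile(p,3,axis=0),"hi",np.percentile(p,97,axis=0))
            np.save(f'm_{c}_{n}.npy',p)
im=cv2.imread('pics/top1.png'); cv2.imwrite('pics/tz.png',cv2.resize(im[120:275,180:420],None,fx=3.3,fy=3.3,interpolation=cv2.INTER_CUBIC))
im=cv2.imread('pics/side1.png'); cv2.imwrite('pics/sz.png',cv2.resize(im[120:320,180:420],None,fx=3,fy=3,interpolation=cv2.INTER_CUBIC))
print(cv2.Rodrigues(np.eye(3))[0].ravel(), read_state()["eef_rot"].tolist(), read_state()["clock"])
```

```text
top plunger_knob 0.73 148 331.31756756756755 234.0 med [457.1  61.6 103.7] lo [443.6  45.3  82.7] hi [472.4  75.8 107.5]
top marker 0.83 236 222.98728813559322 224.58898305084745 med [463.8 357.3  16.5] lo [397.3 337.6   9.4] hi [517.7 378.4  20.7]
top counter 0.74 1421 212.40534834623506 166.7670654468684 med [608.2 399.6  96.9] lo [574.  355.    9.4] hi [655.8 450.2 100.5]
top button_face 0.84 1507 212.09356337093564 166.45189117451892 med [609.5 400.3  96.8] lo [573.9 354.7   6.7] hi [659.  453.1 100.4]
top carousel_base 0.79 8762 336.9787719698699 194.84752339648483 med [572.4  33.2  42.6] lo [446.6 -94.8   9.9] hi [733.1 183.7 120.9]
side plunger_knob 0.74 290 248.25172413793103 248.07241379310344 med [456.6  43.1  98.4] lo [443.3  37.7  72. ] hi [470.3  62.1 105.2]
side marker 0.77 302 222.77814569536423 192.4503311258278 med [458.4 350.3  13.3] lo [398.8 331.3  -0.7] hi [516.6 383.4  18.1]
side counter 0.81 1541 271.41336794289424 163.53731343283582 med [607.9 354.4  73. ] lo [573.1 348.3   6.1] hi [655.8 441.8  98.1]
side button_face 0.89 1603 271.5134123518403 163.35495945102932 med [608.7 354.6  71.2] lo [573.1 348.3   4.6] hi [657.6 445.3  98.1]
side reset_button 0.3 298 248.16442953020135 247.53020134228188 med [456.6  43.5  99.6] lo [443.4  37.7  73.3] hi [470.5  64.2 105.2]
side carousel_base 0.93 14963 314.54019915792287 273.1705540332821 med [573.8 -12.2  43.1] lo [ 443.8 -118.     7.8] hi [732.8 148.1 143.5]
[0. 0. 0.] [-0.6948526937383159, 1.5707485578914486, -1.8668330176417431] 1.9
```

Run:
```python
import numpy as np
# height of things near work: from both depth maps, max height in 20mm cells
for c in ["top","side"]:
    f=np.load(c+'.npz') if __import__('os').path.exists(c+'.npz') else None
    if f is None: continue
    d=f['d'];T=f['T'];fx,fy,cx,cy=f['K'];v,u=np.mgrid[:384,:512];z=d
    p=np.stack([(u-cx)/fx*z,(v-cy)/fy*z,z,np.ones_like(z)],-1)@T.T
    p=p[d>0]
    print(c);print('y:',list(range(500,-160,-40)))
    for x in range(340,820,30):
        row=[]
        for y in range(500,-160,-40):
            m=(abs(p[:,0]-x)<15)&(abs(p[:,1]-y)<20); row.append('%4d'%p[m,2].max() if m.any() else '   .')
        print(x,' '.join(row))
```

```text
top
y: [500, 460, 420, 380, 340, 300, 260, 220, 180, 140, 100, 60, 20, -20, -60, -100, -140]
340    5    6    4    4    5    5    4    4    5    4    5    4    5    4    6    4    5
370   51    4    6    4    6    4    4   54   54    5    3    5    4    5    4    4    4
400   51    4    5   21    4    4    5   55   51    5    5    4    4    5    6    4    5
430   52    6    6   21   18    5    4    5    5    4   48  105   32   18    4    6    4
460   53    5    5   19   21    4    6    6    5   34   47  108   44   34   32    5    5
490    4    5    5   15   22    5    5    5   33   34   47   62   57   47   35   30    5
520   34    6    4    5   21    7    3    4   35   47   48   48   48   48   48   33    3
550   36    4    6    6    5    4    4    5   34   48   49   49   49   50   48   33    8
580   35   99  101  101   99    4    5   12   34   47   48   65   66  176   58   34   10
610   34  100  101  101   98    6  529  551  571  586  596  604  609  611  611  577   11
640  157  100  102  101  455  497  528  541   36  197  220  600  601  599  596   35    4
670  172  173  176  172  399
[... 1234 characters left out ...]
98   99   99   98    3    2    2   32   48   46   63   64  178  178   46   21
610    .   98   99   98   98    1    2    2   31  178  220  187  170  220  220   46   12
640  155   98   99   98  438  487  492    2   32  195  220  220  172  221  220   33   12
670  169  170  173  170  413  331  297  440  501  380  186  177   46   57   56   32    2
700    .    .    .    .    .  305  298  385  501  381   44   45  156   46   33   31    3
730  458  464  469  474  480  482  168  496  501  507  512  517  523  528  529  525  482
760   78   77   64    .   62   62  168  339  381  323    2   30  166    9    3  134    3
790   77   77   64    .   49   64  167  169  365  310    2    2    3    2  135  176  128
```

View pics/tz.png

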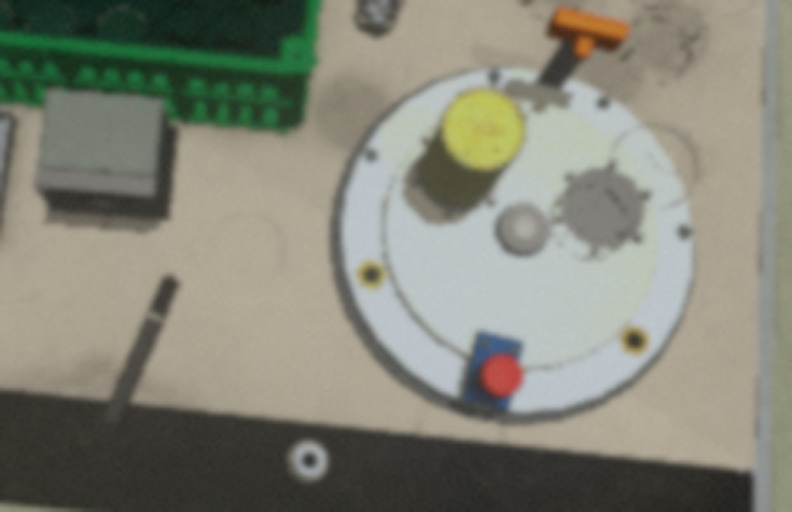

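View pics/sz.png

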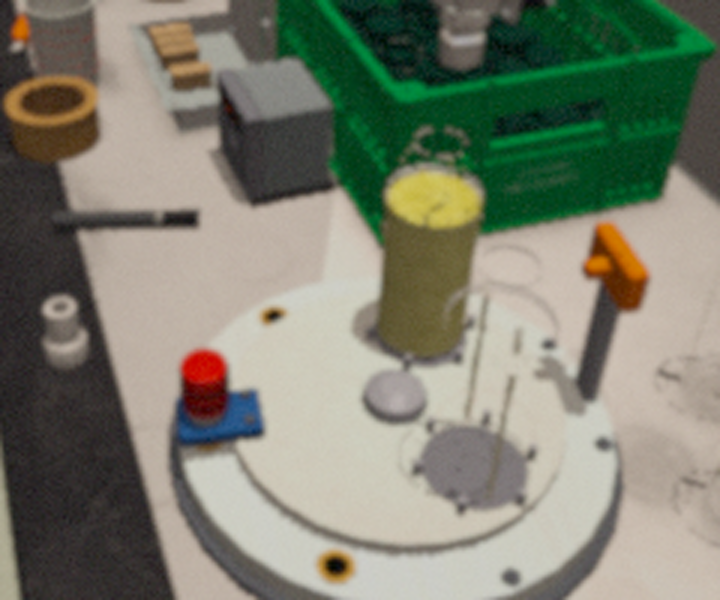

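Run:
```python
import numpy as np,cv2
np.set_printoptions(precision=1,suppress=True)
def ray(c,u,v,h):
    f=np.load(c+'.npz');T=f['T'];fx,fy,cx,cy=f['K']
    r=T[:3,:3]@[(u-cx)/fx,(v-cy)/fy,1];o=T[:3,3];return o+r*(h-o[2])/r[2]
B={}
for c,s,pts in [("top",3.3,[(371,274),(634,340)]),("side",3,[(273,316),(336,566)])]:
    b=[ray(c,u/s+180-.3,v/s+120-.3,30) for u,v in pts]; print(c,b)
    b=np.array(b)[:,:2]; e=b[1]-b[0]; L=np.hypot(*e); mid=b.mean(0)
    n=np.array([-e[1],e[0]])/L
    if n[0]<0:n=-n
    print("chord",L,"(233.8) axis",mid+67.5*n,"dir",np.degrees(np.arctan2(n[1],n[0])),"midhole",mid-67.5*n)
print("knob top", ray("top",501/3.3+180-.3,376/3.3+120-.3,104), "nozz",ray("top",309/3.3+180,460/3.3+120,52))
print("knob side top",ray("side",205/3+180-.3,362/3+120-.3,104))
for c in ("top","side"):
    p=np.load(f'm_{c}_marker.npy'); q=p[p[:,2]>8][:,:2].astype(np.float32)
    vx,vy,x,y=cv2.fitLine(q,cv2.DIST_HUBER,0,.01,.01).ravel(); 
    t=(q-[x,y])@[vx,vy]; a,b=np.percentile(t,[1,99]); print(c,"marker ang",np.degrees(np.arctan2(vy,vx)),"mid",np.array([x,y])+(a+b)/2*np.array([vx,vy]),b-a,"z",np.percentile(p[:,2],[50,90]))
    p=np.load(f'm_{c}_counter.npy'); q=p[(p[:,2]>92)]; print("ctr",cv2.minAreaRect(q[:,:2].astype(np.float32)),np.median(q[:,2]))
```

```text
top [array([543.3, 166. ,  30. ]), array([510.3, -65.5,  30. ])]
chord 233.810988941093 (233.8) axis [593.6  40.7] dir -8.124226969395307 midhole [460.   59.8]
side [array([540.8, 163. ,  30. ]), array([508.8, -69.5,  30. ])]
chord 234.65946075725586 (233.8) axis [591.7  37.5] dir -7.8257451792280905 midhole [458.   55.9]
knob top [458.2  61.2 104. ] nozz [377.  203.6  52. ]
knob side top [459.5  56.6 104. ]
top marker ang -16.401985 mid [457.9 358.2] 131.48292175292968 z [16.5 19.4]
ctr ((616.9677124023438, 405.2251892089844), (88.23222351074219, 98.71074676513672), 1.5127527713775635) 97.65570412568024
side marker ang -15.925731 mid [457.6 348.6] 129.84124717712405 z [13.3 17.1]
ctr ((616.2135009765625, 400.5546569824219), (85.84674072265625, 101.97071075439453), 1.155275821685791) 96.80933856958814
```

```bash
cat >> h.py <<'E'
from scipy.spatial.transform import Rotation as Ro
def pose():
    s=read_state(); return np.array(s["eef_pos"]),Ro.from_euler('xyz',s["eef_rot"])
def jawR(yaw,tilt=None):
    "tool down, jaw(z) axis at world angle yaw deg"
    x=np.array([0,0,-1.]);z=np.array([np.cos(np.radians(yaw)),np.sin(np.radians(yaw)),0]);y=np.cross(z,x)
    return Ro.from_matrix(np.stack([x,y,z],1))
def plan(targets,close,p=None,R=None):
    "targets: list of (pos, R, nrows)"
    if p is None: p,R=pose()
    for tp,tR,n in targets:
        tp=np.array(tp,float); dr=(R.inv()*tR).as_rotvec()
        p0,R0=p,R
        for i in range(n):
            np_=p0+(tp-p0)*(i+1)/n; nR=R0*Ro.from_rotvec(dr*(i+1)/n)
            s=R.inv().apply(np_-p)/1000; r=(R.inv()*nR).as_rotvec()
            print(', '.join('%g'%v for v in list(np.round(r,4)+0.)+list(np.round(s,4)+0.)+[close]),end=',\n'); p,R=np_,nR
E
python3 - <<'E'
from h import *
np.set_printoptions(precision=3,suppress=True)
s=read_state();p,R=pose();M=R.as_matrix();print(p,M,s["joints"])
a=np.degrees(np.arctan2(M[1,2],M[0,2]));print("jaw",a)
P=camera_params("wrist");T=np.array(P["T"]);print("cam in tool",M.T@(T[:3,3]-p),M.T@T[:3,:3])
snap("wrist","w0")
for y in (82,-98): print(y,np.degrees((R.inv()*jawR(y)).as_rotvec()))
E
```

```text
[ 213.574 -506.837  205.461] [[-0.     0.922  0.388]
 [-0.     0.388 -0.922]
 [-1.    -0.     0.   ]] [-1.239  0.3    1.521 -0.     1.321 -0.067]
jaw -67.14952619989069
cam in tool [-179.811   71.383   -1.371] [[ 0.001 -0.247  0.969]
 [ 0.    -0.969 -0.247]
 [ 1.     0.001 -0.001]]
82 [-149.15    -0.002    0.003]
-98 [30.85   0.003  0.001]
```

Run:
```python
from h import *
plan([((459,58,200),jawR(82),20)],-1)
```

```text
-0.1302, 0, 0, 0.0003, 0.0223, -0.0213, -1,
-0.1302, 0, 0, 0.0003, 0.0248, -0.0182, -1,
-0.1302, 0, 0, 0.0003, 0.027, -0.0148, -1,
-0.1302, 0, 0, 0.0003, 0.0287, -0.0112, -1,
-0.1302, 0, 0, 0.0003, 0.0299, -0.0074, -1,
-0.1302, 0, 0, 0.0003, 0.0306, -0.0034, -1,
-0.1302, 0, 0, 0.0003, 0.0308, 0.0006, -1,
-0.1302, 0, 0, 0.0003, 0.0305, 0.0046, -1,
-0.1302, 0, 0, 0.0003, 0.0296, 0.0085, -1,
-0.1302, 0, 0, 0.0003, 0.0282, 0.0123, -1,
-0.1302, 0, 0, 0.0003, 0.0264, 0.0158, -1,
-0.1302, 0, 0, 0.0003, 0.0241, 0.0191, -1,
-0.1302, 0, 0, 0.0003, 0.0215, 0.0221, -1,
-0.1302, 0, 0, 0.0003, 0.0184, 0.0247, -1,
-0.1302, 0, 0, 0.0003, 0.0151, 0.0269, -1,
-0.1302, 0, 0, 0.0003, 0.0114, 0.0286, -1,
-0.1302, 0, 0, 0.0003, 0.0076, 0.0298, -1,
-0.1302, 0, 0, 0.0003, 0.0037, 0.0306, -1,
-0.1302, 0, 0, 0.0003, -0.0003, 0.0308, -1,
-0.1302, 0, 0, 0.0003, -0.0043, 0.0305, -1,
```

View pics/w0.png

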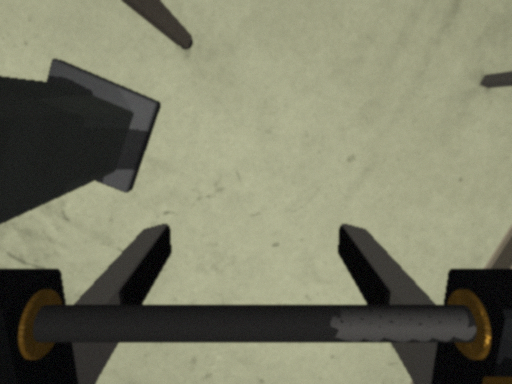

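The wrist view shows the floor, with the open finger tips near (160,235) and (350,235). Moving above the knob.

>>> {"fn": "play_rows", "kwargs": {
  "motion": [-0.13,0,0,0,0.0223,-0.0213,-1,-0.13,0,0,0,0.0248,-0.0182,-1,-0.13,0,0,0,0.027,-0.0148,-1,-0.13,0,0,0,0.0287,-0.0112,-1,-0.13,0,0,0,0.0299,-0.0074,-1,-0.13,0,0,0,0.0306,-0.0034,-1,-0.13,0,0,0,0.0308,0.0006,-1,-0.13,0,0,0,0.0305,0.0046,-1,-0.13,0,0,0,0.0296,0.0085,-1,-0.13,0,0,0,0.0282,0.0123,-1,-0.13,0,0,0,0.0264,0.0158,-1,-0.13,0,0,0,0.0241,0.0191,-1,-0.13,0,0,0,0.0215,0.0221,-1,-0.13,0,0,0,0.0184,0.0247,-1,-0.13,0,0,0,0.0151,0.0269,-1,-0.13,0,0,0,0.0114,0.0286,-1,-0.13,0,0,0,0.0076,0.0298,-1,-0.13,0,0,0,0.0037,0.0306,-1,-0.13,0,0,0,-0.0003,0.0308,-1,-0.13,0,0,0,-0.0043,0.0305,-1],
  "newtons": 40
}}

```text
clock: 3.95
eef_pos: [439.6, 89.3, 207.0]
eef_rot: [-1.868, 1.564, -0.339]
wrist_force: [-0.5, -0.5, 0.3]
finger_gap: 94.0
```

Run:
```python
from h import *
np.set_printoptions(precision=1,suppress=True)
p,R=pose();M=R.as_matrix();print(p,np.degrees(np.arctan2(M[1,2],M[0,2])),read_state()["joints"],read_state()["clock"])
im,d,P=snap("wrist","w1");T=np.array(P["T"])
for n in ["plunger_knob","carousel_base"]:
    for q in place_of("wrist",n)[:2]: print(n,q["conf"],(T@np.append(q["at"],1))[:3])
hsv=cv2.cvtColor(im,cv2.COLOR_BGR2HSV);m=((hsv[...,0]<8)|(hsv[...,0]>172))&(hsv[...,1]>150)&(hsv[...,2]>80)
n,l,st,ce=cv2.connectedComponentsWithStats(m.astype(np.uint8));i=1+st[1:,4].argmax();print(st[i],ce[i])
ys,xs=np.nonzero((l==i)&(d>0));z=d[ys,xs];q=(T@np.stack([(xs-P["cx"])/P["fx"]*z,(ys-P["cy"])/P["fy"]*z,z,np.ones_like(z)]))[:3].T
t=q[q[:,2]>100];print("top",np.median(q[:,2]),len(t),cv2.minEnclosingCircle(t[:,:2].astype(np.float32)),t.mean(0))
```

```text
[439.6  89.3 207. ] 87.58393773497198 [ 0.1  0.1  1.8 -0.   1.3 -1.4] 3.95
plunger_knob 0.63 [457.5  59.6  86.1]
carousel_base 0.93 [590.8  40.2  -0.6]
[ 200  198   38   36 1054] [218.7 215.5]
top 104.42916956412157 1040 ((458.53436279296875, 58.43476104736328), 16.464126586914062) [457.9  58.9 104.3]
```

View pics/w1.png

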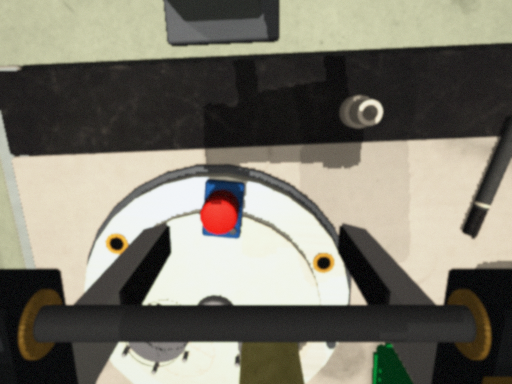

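The wrist view shows the knob at (219,215), the bushes at (117,243) and (324,262), and the marker at right (490,180). From the wrist, the knob is at about (458.2, 58.6).

Run:
```python
from h import *
np.set_printoptions(precision=1,suppress=True)
P=camera_params("wrist");T=np.array(P["T"])
im=cv2.imread('pics/w1.png');hsv=cv2.cvtColor(im,cv2.COLOR_BGR2HSV)
b=[]
for u0,v0 in ((117,243),(324,262)):
    w=hsv[v0-16:v0+16,u0-16:u0+16];m=(w[...,1]>110)&(w[...,0]>10)&(w[...,0]<35)
    g=cv2.convexHull(np.argwhere(m)[:,::-1].astype(np.int32));mo=cv2.moments(g);u,v=u0-16+mo['m10']/mo['m00'],v0-16+mo['m01']/mo['m00']
    r=T[:3,:3]@[(u-P["cx"])/P["fx"],(v-P["cy"])/P["fy"],1];q=T[:3,3]+r*(30-T[2,3])/r[2];b.append(q);print(u,v,q)
b=np.array(b)[:,:2];e=b[1]-b[0];L=np.hypot(*e);n=np.array([e[1],-e[0]])/L;n*=np.sign(n[0]);mid=b.mean(0)
print(L,"axis",mid+67.5*n,"mid hole",mid-67.5*n,np.degrees(np.arctan2(n[1],n[0])))
plan([((458.3,58.6,140),jawR(82),3),((458.3,58.6,76),jawR(82),3)],-1)
```

```text
116.65931758530184 243.56115485564305 [509.4 -67.4  30. ]
323.14509803921567 262.16806722689074 [542.6 164.   30. ]
233.81085878418548 axis [592.8  38.7] mid hole [459.2  57.9] -8.153553667838244
0.0314, -0.0006, 0.002, 0.0223, -0.0066, -0.0098, -1,
0.0314, -0.0006, 0.002, 0.0223, -0.007, -0.0096, -1,
0.0314, -0.0006, 0.002, 0.0222, -0.0073, -0.0094, -1,
0, 0, 0, 0.0213, 0, 0, -1,
0, 0, 0, 0.0213, 0, 0, -1,
0, 0, 0, 0.0213, 0, 0, -1,
```

>>> {"fn": "play_rows", "kwargs": {
  "motion": [0.031,-0.0006,0.002,0.0223,-0.0066,-0.0098,-1,0.031,-0.0006,0.002,0.0223,-0.007,-0.0096,-1,0.031,-0.0006,0.002,0.0222,-0.0073,-0.0094,-1,0,0,0,0,0,0,-1]
}}

```text
clock: 4.5
eef_pos: [458.3, 55.2, 139.0]
eef_rot: [-1.489, 1.569, -0.068]
wrist_force: [-0.4, -0.1, 0.8]
finger_gap: 93.8
```

Run:
```python
from h import *
plan([((458.8,58.2,120),jawR(82),2),((458.8,58.2,69),jawR(82),3)],-1)
```

```text
-0.0052, 0.0001, 0.001, 0.0095, 0, 0.0015, -1,
-0.0052, 0.0001, 0.001, 0.0095, 0, 0.0015, -1,
0, 0, 0, 0.017, 0, 0, -1,
0, 0, 0, 0.017, 0, 0, -1,
0, 0, 0, 0.017, 0, 0, -1,
```

>>> {"fn": "play_rows", "kwargs": {
  "motion": [-0.005,0,0.001,0.0095,0,0.0015,-1,-0.005,0,0.001,0.0095,0,0.0015,-1,0,0,0,0.017,0,0,-1,0,0,0,0.016,0,0,-1,0,0,0,0.012,0,0,-1,0,0,0,0,0,0,-1]
}}

```text
clock: 5.1
eef_pos: [459.3, 59.0, 75.1]
eef_rot: [-1.339, 1.566, 0.093]
wrist_force: [0.8, -0.1, 0.1]
finger_gap: 93.6
```

Run:
```python
from h import *
p,R=pose();print(p,R.as_matrix().round(3))
plan([((458.8,58.2,69),jawR(82),1)],-1)
```

```text
[459.33165192  59.00694078  75.06852603] [[ 0.005 -0.99   0.138]
 [ 0.     0.138  0.99 ]
 [-1.    -0.005  0.001]]
0.0009, 0.0012, 0.0051, 0.0061, 0.0004, -0.0009, -1,
```

>>> {"fn": "play_rows", "kwargs": {
  "motion": [0,0,0.005,0.005,0,-0.0008,-1,0,0,0,0,0,0,1,0,0,0,0,0,0,1,0,0,0,0,0,0,1,0,0,0,0,0,0,1,0,0,0,0,0,0,1,0,0,0,0,0,0,1,0,0,0,0,0,0,1,0,0,0,0,0,0,1],
  "newtons": 45
}}

```text
clock: 6.0
eef_pos: [460.5, 58.4, 72.2]
eef_rot: [-1.094, 1.567, 0.339]
wrist_force: [0.6, -0.2, 0.6]
finger_gap: 33.6
```

>>> {"fn": "play_rows", "kwargs": {
  "motion": [0,0,0,-0.006,0,0,1,0,0,0,-0.006,0,0,1,0,0,0,-0.005,0,0,1,0,0,0,0,0,0,1]
}}

```text
clock: 6.4
eef_pos: [460.3, 58.3, 89.3]
eef_rot: [-1.079, 1.568, 0.354]
wrist_force: [5.4, -0.4, -11.3]
finger_gap: 33.2
```

Run:
```python
from h import *
p,R=pose();s=read_state();print(p,s["wrist_force"],s["finger_gap"],R.as_matrix().round(3))
im,d,P=snap("side","s2");cv2.imwrite('pics/s2z.png',cv2.resize(im[150:350,180:420],None,fx=3,fy=3))
c=np.array([592.8,38.7]);r0=p[:2]-c;print(np.hypot(*r0),np.degrees(np.arctan2(r0[1],r0[0])))
```

```text
[460.29470163  58.27418824  89.29799747] [  5.35351471  -0.41095717 -11.29172792] 33.207256002909546 [[ 0.003 -0.99   0.138]
 [ 0.001  0.138  0.99 ]
 [-1.    -0.003  0.002]]
133.94328255389513 171.59682276842912
```

View pics/s2z.png

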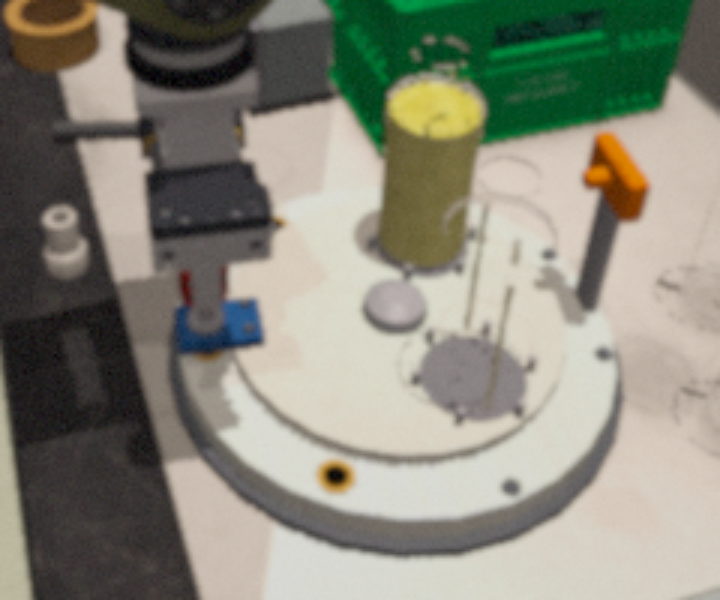

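Grip holds; the spring pull of 11.3 N means about 16–17 mm of lift. Swinging clockwise by the first half.

>>> {"fn": "play_rows", "kwargs": {
  "motion": [0.035,0,0,0,-0.0001,0.0047,1,0.052,0,0,0,-0.0002,0.007,1,0.07,0,0,0,-0.0003,0.0093,1,0.07,0,0,0,-0.0003,0.0093,1,0.07,0,0,0,-0.0003,0.0093,1,0.07,0,0,0,-0.0003,0.0093,1,0.07,0,0,0,-0.0003,0.0093,1,0.052,0,0,0,-0.0002,0.007,1,0.035,0,0,0,-0.0001,0.0047,1,0,0,0,0,0,0,1]
}}

```text
clock: 7.45
eef_pos: [489.3, 123.2, 86.5]
eef_rot: [-1.306, 1.566, -0.415]
wrist_force: [5.9, -0.8, -12.0]
finger_gap: 33.4
```

```bash
cat > st.py <<'E'
from h import *
np.set_printoptions(precision=2,suppress=True)
p,R=pose();s=read_state();M=R.as_matrix();print(p,s["wrist_force"],s["finger_gap"],"jaw",np.degrees(np.arctan2(M[1,2],M[0,2])),M[:,0],s["clock"])
c=np.array([592.8,38.7]);r0=p[:2]-c;print(np.hypot(*r0),np.degrees(np.arctan2(r0[1],r0[0])))
E
python3 st.py; python3 -c "
from h import *
im,d,P=snap('side','s3');cv2.imwrite('pics/s3z.png',cv2.resize(im[100:350,180:420],None,fx=2.4,fy=2.4))"
```

```text
[489.3  123.19  86.5 ] [  5.93  -0.82 -11.97] 33.43950306171529 jaw 51.02880686243536 [ 0. -0. -1.] 7.45
133.60158149421574 140.7751478838716
```

View pics/s3z.png

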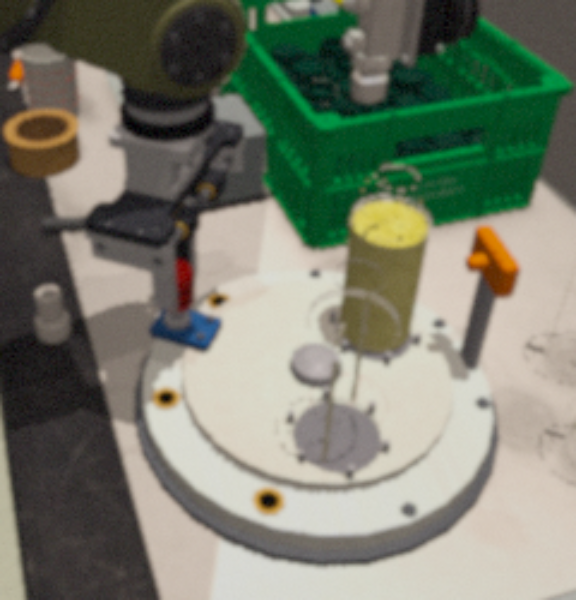

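>>> {"fn": "play_rows", "kwargs": {
  "motion": [0.035,0,0,-0.001,-0.0001,0.0047,1,0.052,0,0,-0.001,-0.0002,0.007,1,0.07,0,0,-0.0005,-0.0003,0.0093,1,0.07,0,0,-0.0005,-0.0003,0.0093,1,0.07,0,0,-0.0003,-0.0003,0.0093,1,0.07,0,0,-0.0003,-0.0003,0.0093,1,0.06,0,0,-0.0003,-0.0003,0.008,1,0.043,0,0,0,-0.0002,0.0058,1,0.025,0,0,0,-0.0001,0.0035,1,0,0,0,0,0,0,1]
}}

```text
clock: 8.5
eef_pos: [543.2, 162.7, 85.6]
eef_rot: [-1.763, 1.565, -1.379]
wrist_force: [5.1, -0.2, -10.9]
finger_gap: 33.5
```

```bash
python3 st.py
```

```text
[543.16 162.74  85.56] [  5.05  -0.18 -10.92] 33.510593969045566 jaw 21.977542091055426 [ 0.   -0.01 -1.  ] 8.5
133.6018572766016 111.81147700970477
```

>>> {"fn": "play_rows", "kwargs": {
  "motion": [0,0,0,0.002,0,0.0004,1,0,0,0,0.003,0,0,1,0,0,0,0.003,0,0,1,0,0,0,0,0,0,1]
}}

```text
clock: 8.9
eef_pos: [543.3, 162.8, 76.2]
eef_rot: [-1.858, 1.564, -1.474]
wrist_force: [4.1, -0.1, -8.0]
finger_gap: 33.2
```

```bash
python3 st.py
```

```text
[543.34 162.82  76.25] [ 4.13 -0.13 -7.96] 33.244412324752496 jaw 22.047177697069916 [ 0.   -0.01 -1.  ] 8.9
133.6141440254081 111.72764917547816
```

The pin is entering the hole: at 4 mm of lift the force is still the spring's. Lowering the rest and releasing.

>>> {"fn": "play_rows", "kwargs": {
  "motion": [0,0,0,0.0025,0,0,1,0,0,0,0.001,0,0,1,0,0,0,0,0,0,0.2,0,0,0,0,0,0,-0.3,0,0,0,0,0,0,-0.7,0,0,0,0,0,0,-0.7,0,0,0,0,0,0,-0.7,0,0,0,0,0,0,-0.7]
}}

```text
clock: 9.7
eef_pos: [543.6, 163.0, 75.1]
eef_rot: [-1.613, 1.565, -1.23]
wrist_force: [0.4, 0.5, 1.1]
finger_gap: 73.9
```

```bash
python3 st.py
python3 - <<'E'
from h import *
im,d,P=snap('side','s4');cv2.imwrite('pics/s4z.png',cv2.resize(im[100:350,180:420],None,fx=2.4,fy=2.4))
T=np.array(P["T"])
for n in ["plunger_knob","filled_bottle","station_mark"]:
    for q in place_of("side",n)[:2]: print(n,q["conf"],(T@np.append(q["at"],1))[:3])
E
```

```text
[543.59 162.97  75.1 ] [0.35 0.49 1.14] 73.94407434347563 jaw 21.960696825369958 [ 0.   -0.01 -1.  ] 9.7
133.65443420746564 111.60423600720128
plunger_knob 0.69 [542.04425804 159.18145093  83.63394963]
filled_bottle 0.97 [669.88701134  29.60817473  42.49240708]
filled_bottle 0.72 [576.04440985 399.55691496  -2.43047955]
station_mark 0.74 [668.32258786  27.69960063  44.97432652]
station_mark 0.67 [377.66939765 198.46469026  -1.75839416]
```

View pics/s4z.png

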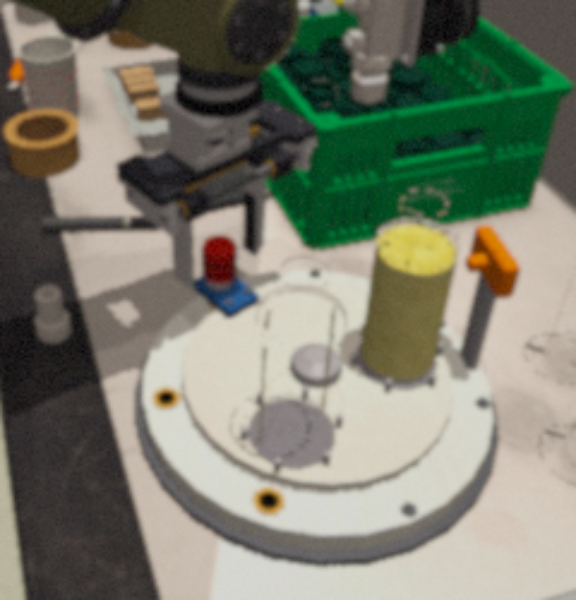

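The plunger is released: the knob reads z 83.6 (nominal 85) with the pin in the hole, and the filled bottle stands by the post at zoomed pixel (405,310). Moving on to the marker.

Run:
```python
from h import *
p,R=pose()
plan([(p+[0,0,125],R,4),((435,352,200),jawR(74),9)],-1)
```

```text
0, 0, 0, -0.0312, -0.0002, 0, -1,
0, 0, 0, -0.0312, -0.0002, 0, -1,
0, 0, 0, -0.0312, -0.0002, 0, -1,
0, 0, 0, -0.0312, -0.0002, 0, -1,
-0.1009, -0.0003, 0.0006, -0.0001, 0.024, -0.0033, -1,
-0.1009, -0.0003, 0.0006, -0.0001, 0.0242, -0.0009, -1,
-0.1009, -0.0003, 0.0006, -0.0001, 0.0242, 0.0015, -1,
-0.1009, -0.0003, 0.0006, -0.0001, 0.0239, 0.004, -1,
-0.1009, -0.0003, 0.0006, -0.0001, 0.0234, 0.0064, -1,
-0.1009, -0.0003, 0.0006, -0.0001, 0.0226, 0.0087, -1,
-0.1009, -0.0003, 0.0006, -0.0001, 0.0216, 0.0109, -1,
-0.1009, -0.0003, 0.0006, 0, 0.0204, 0.013, -1,
-0.1009, -0.0003, 0.0006, 0, 0.019, 0.015, -1,
```

>>> {"fn": "play_rows", "kwargs": {
  "motion": [0,0,0,-0.031,0,0,-1,0,0,0,-0.031,0,0,-1,0,0,0,-0.031,0,0,-1,0,0,0,-0.031,0,0,-1,-0.1,0,0,0,0.024,-0.0033,-1,-0.1,0,0,0,0.0242,-0.0009,-1,-0.1,0,0,0,0.0242,0.0015,-1,-0.1,0,0,0,0.0239,0.004,-1,-0.1,0,0,0,0.0234,0.0064,-1,-0.1,0,0,0,0.0226,0.0087,-1,-0.1,0,0,0,0.0216,0.0109,-1,-0.1,0,0,0,0.0204,0.013,-1,-0.1,0,0,0,0.019,0.015,-1,0,0,0,0,0,0,-1]
}}

```text
clock: 11.3
eef_pos: [428.3, 358.1, 202.8]
eef_rot: [-2.743, 1.566, -1.425]
wrist_force: [0.2, 0.5, 1.1]
finger_gap: 94.1
```

```bash
python3 st.py
python3 - <<'E'
from h import *
np.set_printoptions(precision=1,suppress=True)
im,d,P=snap('wrist','w2');T=np.array(P["T"])
for n in ["marker_mid","marker","nozzle"]:
    for q in place_of("wrist",n)[:1]: print(n,q["conf"],(T@np.append(q["at"],1))[:3])
r=masks_of("wrist","marker")
if r:
    m=r[0]["region"];ys,xs=np.nonzero(m&(d>0));z=d[ys,xs];q=(T@np.stack([(xs-P["cx"])/P["fx"]*z,(ys-P["cy"])/P["fy"]*z,z,np.ones_like(z)]))[:3].T
    print(r[0]["conf"],len(q),np.percentile(q[:,2],[5,50,95]))
    # project mask pixels to z=9 plane
    ys,xs=np.nonzero(m);ra=T[:3,:3]@np.stack([(xs-P["cx"])/P["fx"],(ys-P["cy"])/P["fy"],np.ones(len(xs))]);g=(T[:3,3:]+ra*(9-T[2,3])/ra[2])[:2].T.astype(np.float32)
    print(cv2.minAreaRect(g)); vx,vy,x,y=cv2.fitLine(g,cv2.DIST_L2,0,.01,.01).ravel();t=(g-[x,y])@[vx,vy];print(np.degrees(np.arctan2(vy,vx)),t.min(),t.max(),np.array([x,y])+(t.min()+t.max())/2*np.array([vx,vy]))
im2,d2,P2=snap('top','t2');cv2.imwrite('pics/t2z.png',cv2.resize(im2[120:275,180:420],None,fx=3.3,fy=3.3))
for n in ["plunger_knob","filled_bottle","empty_bottle"]:
    for q in place_of("top",n)[:2]: print(n,q["conf"],(np.array(P2["T"])@np.append(q["at"],1))[:3])
r=masks_of("top","plunger_knob")
if r: mm=r[0]["region"]&(d2>0);print([ (np.percentile([pt(d2,P2,u,v)[2] for v,u in np.argwhere(mm)],a)) for a in (50,70,90)])
E
```

```text
[428.29 358.08 202.83] [0.21 0.51 1.13] 94.14757428018427 jaw 75.52372798617951 [ 0.   -0.01 -1.  ] 11.3
359.2586997388523 117.2527925893902
marker_mid 0.61 [460.8 357.   14.2]
marker 0.65 [457.6 359.7   0.3]
nozzle 0.94 [377.4 204.4   0.5]
0.88 1703 [12.2 16.4 18.5]
((460.5941162109375, 357.28839111328125), (17.6927490234375, 142.74600219726562), 74.00841522216797)
-15.6726265 -66.203415 76.49753 [460.7 357.8]
plunger_knob 0.54 [542.2 163.7  87. ]
filled_bottle 0.96 [668.6  32.8  42.4]
empty_bottle 0.49 [544.7 -18.9  41.5]
[np.float64(103.75940149316216), np.float64(104.8159126662295), np.float64(106.20681867980515)]
```

View pics/w2.png

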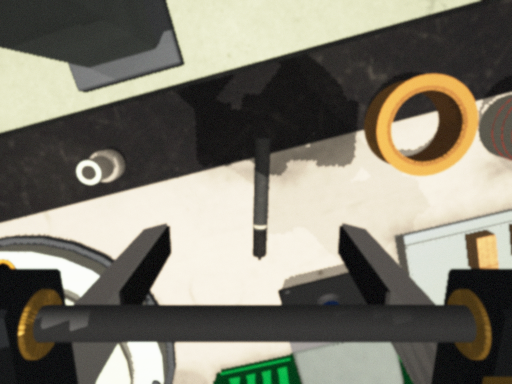

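View pics/t2z.png

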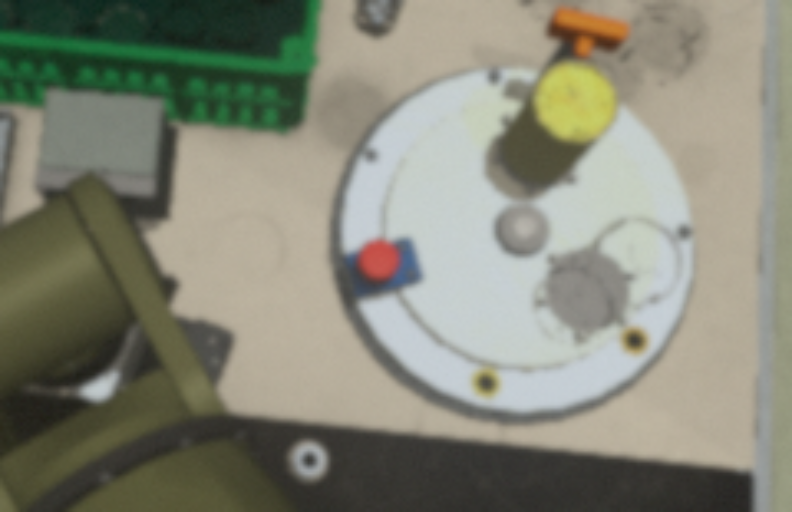

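The carousel is locked: the knob top is at about 104 mm as before, and the filled bottle is 1–3 mm from the station reading. The wrist view shows the marker from (262,140) to (259,257) and part of the blue button at (330,300), behind the bar. I'll tilt to see the button properly before picking.

>>> {"fn": "play_rows", "kwargs": {
  "motion": [0,0,-0.13,0,0.01,0,-1,0,0,-0.13,0,0.01,0,-1,0,0,-0.13,0,0.01,0,-1,0,0,-0.06,0,0,0,-1,0,0,0,0,0,0,-1]
}}

```text
clock: 12.3
eef_pos: [402.0, 363.1, 199.4]
eef_rot: [-1.571, 1.102, -0.261]
wrist_force: [0.4, -0.3, -0.3]
finger_gap: 93.9
```

```bash
python3 st.py
python3 - <<'E'
from h import *
np.set_printoptions(precision=1,suppress=True)
im,d,P=snap('wrist','w3');T=np.array(P["T"])
np.savez('wrist.npz',im=im,d=d,T=T,K=[P["fx"],P["fy"],P["cx"],P["cy"]])
for n in ["marker_mid","button_face","counter"]:
    for q in place_of("wrist",n)[:1]: print(n,q["conf"],(T@np.append(q["at"],1))[:3])
E
```

```text
[401.95 363.13 199.43] [ 0.45 -0.29 -0.31] 93.93060357832576 jaw 75.07528893721594 [ 0.44 -0.12 -0.89] 12.3
376.39932448092907 120.4661915397868
marker_mid 0.94 [456.  357.1  10.3]
button_face 0.74 [581.8 401.5  52.2]
counter 0.95 [573.2 399.9   3.4]
```

View pics/w3.png

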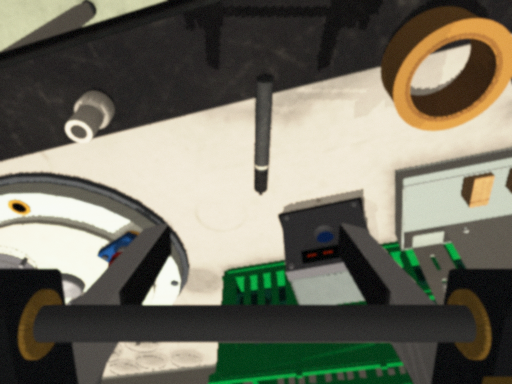

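Run:
```python
import numpy as np,cv2
np.set_printoptions(precision=1,suppress=True)
f=np.load('wrist.npz');im,d,T=f['im'],f['d'],f['T'];fx,fy,cx,cy=f['K']
c=im[185:280,270:375];cv2.imwrite('pics/w3z.png',cv2.resize(c,None,fx=6,fy=6,interpolation=cv2.INTER_CUBIC))
hsv=cv2.cvtColor(im,cv2.COLOR_BGR2HSV);m=(hsv[...,0]>100)&(hsv[...,0]<130)&(hsv[...,1]>130)
m[:,:290]=0;m[:,360:]=0;m[:215]=0;m[265:]=0
n,l,st,ce=cv2.connectedComponentsWithStats(m.astype(np.uint8));i=1+st[1:,4].argmax();print(st[i],ce[i])
v,u=np.mgrid[:384,:512];p=(np.stack([(u-cx)/fx*d,(v-cy)/fy*d,d,np.ones_like(d)],-1)@T.T)[...,:3]
print("button depth pts",np.median(p[(l==i)&(d>0)],0))
# front face points
reg=np.zeros_like(m);cv2.fillPoly(x:=reg.astype(np.uint8),[np.array([[284,216],[358,203],[335,222],[310,228],[305,245],[335,250],[336,256],[290,264]])],1)
q=p[(x>0)&(d>0)];q=q[(q[:,2]>10)&(q[:,2]<92)];ctr=np.median(q,0)
# robust line fit in xy -> face yaw
vx,vy,x0,y0=cv2.fitLine(q[:,:2].astype(np.float32),cv2.DIST_HUBER,0,.01,.01).ravel();print(len(q),ctr,"face dir",np.degrees(np.arctan2(vy,vx)),x0,y0, "x by z",[ (z,np.median(q[abs(q[:,2]-z)<8,0])) for z in (20,40,60,80)])
vx=vx*np.sign(vy)
def onplane(uu,vv,xat):
    r=T[:3,:3]@[(uu-cx)/fx,(vv-cy)/fy,1];return T[:3,3]+r*(xat-T[0,3])/r[0]
uu,vv=ce[i]; print("button on x=580:",onplane(uu,vv,580), "579",onplane(uu,vv,578))
# top face edges: points z~97
q=p[(d>0)&(abs(p[...,2]-97)<4)&(abs(p[...,0]-615)<60)&(abs(p[...,1]-402)<70)];print(cv2.minAreaRect(q[:,:2].astype(np.float32)),np.median(q[:,2]))
```

```text
[317 232  16  10 132] [324.6 236.6]
button depth pts [582.1 404.4  51.9]
2040 [575.7 384.   39. ] face dir -88.613914 575.7377 388.8187 x by z [(20, np.float64(575.6619501117835)), (40, np.float64(576.0060006848723)), (60, np.float64(576.3681844842347)), (80, np.float64(574.9145614520039))]
button on x=580: [580.  404.2  53.8] 579 [578.  404.2  55.5]
((624.11181640625, 396.2355041503906), (100.77352905273438, 82.0188980102539), 1.2306392192840576) 97.96016599933661
```

View pics/w3z.png

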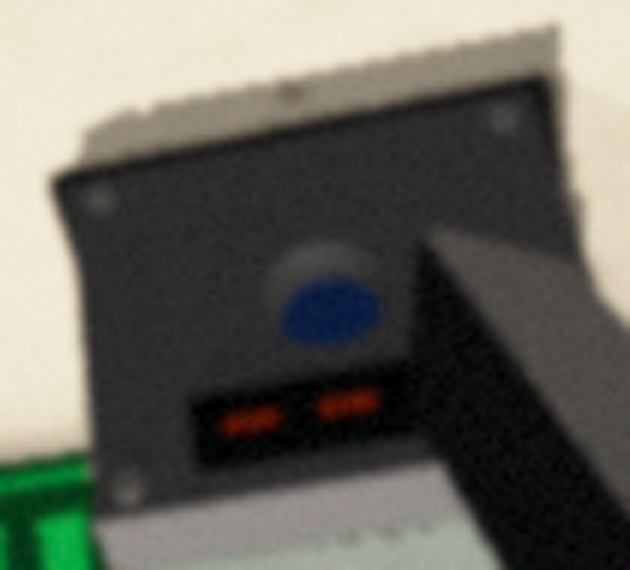

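```bash
python3 - <<'E'
import numpy as np
np.set_printoptions(precision=1,suppress=True)
f=np.load('wrist.npz');T=f['T'];fx,fy,cx,cy=f['K']
for (a,b) in ((60,180),(548,85)):
    u,v=a/6+270-.4,b/6+185-.4
    r=T[:3,:3]@[(u-cx)/fx,(v-cy)/fy,1];print(T[:3,3]-r*T[2,3]/r[2])
E
python3 - <<'E'
import sys;sys.path.insert(0,'.')
from h import *
plan([((458.5,357.5,110),jawR(74),6),((458.5,357.5,25),jawR(74),4)],-1)
E
```

```text
[582.7 351.7   0. ]
[581.8 459.3   0. ]
0.0026, 0.0007, 0.0778, 0.0175, -0.0013, 0.0015, -1,
0.0026, 0.0007, 0.0778, 0.0173, -0.0027, 0.0016, -1,
0.0026, 0.0007, 0.0778, 0.017, -0.004, 0.0016, -1,
0.0026, 0.0007, 0.0778, 0.0167, -0.0053, 0.0016, -1,
0.0026, 0.0007, 0.0778, 0.0162, -0.0066, 0.0016, -1,
0.0026, 0.0007, 0.0778, 0.0156, -0.0078, 0.0017, -1,
0, 0, 0, 0.0213, 0, 0, -1,
0, 0, 0, 0.0213, 0, 0, -1,
0, 0, 0, 0.0213, 0, 0, -1,
0, 0, 0, 0.0213, 0, 0, -1,
```

>>> {"fn": "play_rows", "kwargs": {
  "motion": [0.0025,0.0007,0.078,0.0175,-0.0013,0.0015,-1,0.0025,0.0007,0.078,0.0173,-0.0027,0.0016,-1,0.0025,0.0007,0.078,0.017,-0.004,0.0016,-1,0.0025,0.0007,0.078,0.0167,-0.0053,0.0016,-1,0.0025,0.0007,0.078,0.0162,-0.0066,0.0016,-1,0.0025,0.0007,0.078,0.0156,-0.0078,0.0017,-1,0,0,0,0,0,0,-1]
}}

```text
clock: 13.2
eef_pos: [465.5, 356.5, 108.5]
eef_rot: [1.174, 1.543, 2.459]
wrist_force: [-0.3, -0.4, -0.3]
finger_gap: 94.1
```

```bash
python3 st.py
python3 - <<'E'
from h import *
plan([((458.5,357.5,30),jawR(74),4)],-1)
snap('wrist','w4')
E
```

```text
[465.53 356.49 108.54] [-0.27 -0.44 -0.33] 94.06265855742453 jaw 73.61772918553581 [-0.02  0.02 -1.  ] 13.2
342.3295638359733 111.82506920093832
-0.0016, 0.0027, -0.0064, 0.0197, 0.0013, -0.0005, -1,
-0.0016, 0.0027, -0.0064, 0.0197, 0.0014, -0.0004, -1,
-0.0016, 0.0027, -0.0064, 0.0197, 0.0015, -0.0004, -1,
-0.0016, 0.0027, -0.0064, 0.0196, 0.0016, -0.0003, -1,
```

View pics/w4.png

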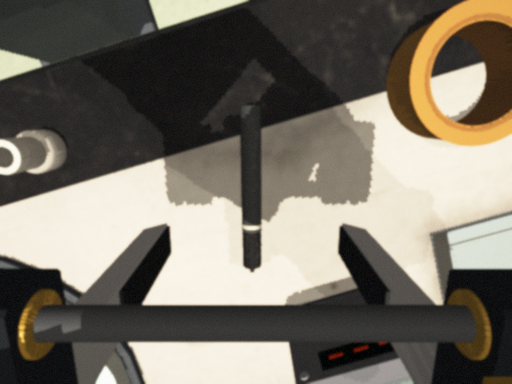

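>>> {"fn": "play_rows", "kwargs": {
  "motion": [-0.0016,0.0027,-0.0064,0.0197,0.0013,-0.0005,-1,-0.0016,0.0027,-0.0064,0.0197,0.0014,-0.0004,-1,-0.0016,0.0027,-0.0064,0.0197,0.0015,-0.0004,-1,-0.0016,0.0027,-0.0064,0.017,0.0016,-0.0003,-1,0,0,0,0,0,0,-1]
}}

```text
clock: 13.75
eef_pos: [459.8, 359.0, 36.1]
eef_rot: [-1.092, 1.556, 0.2]
wrist_force: [0.8, -0.6, -0.3]
finger_gap: 94.0
```

```bash
python3 st.py
python3 - <<'E'
from h import *
plan([((458.5,357.5,15),jawR(74),2),((458.5,357.5,4),jawR(74),2)],-1)
E
```

```text
[459.81 359.    36.15] [ 0.83 -0.61 -0.33] 94.03514071474461 jaw 74.00893219837708 [ 0.01  0.   -1.  ] 13.75
346.81284654981454 112.54827916045488
0.0001, 0.0035, 0.0067, 0.0106, 0.0006, -0.001, -1,
0.0001, 0.0035, 0.0067, 0.0106, 0.0005, -0.0009, -1,
0, 0, 0, 0.0055, 0, 0, -1,
0, 0, 0, 0.0055, 0, 0, -1,
```

>>> {"fn": "play_rows", "kwargs": {
  "motion": [0,0.0035,0.0067,0.0106,0.0006,-0.001,-1,0,0.0035,0.0067,0.0106,0.0005,-0.0009,-1,0,0,0,0.0045,0,0,-1,0,0,0,0,0,0,-1]
}}

```text
clock: 14.15
eef_pos: [459.5, 358.6, 12.0]
eef_rot: [-0.623, 1.567, 0.67]
wrist_force: [0.2, -0.3, 0.2]
finger_gap: 94.2
```

```bash
python3 st.py
```

```text
[459.49 358.56  11.95] [ 0.19 -0.26  0.22] 94.15722043489613 jaw 74.03044005404746 [ 0.  0. -1.] 14.15
346.5270697914275 112.62476153349009
```

>>> {"fn": "play_rows", "kwargs": {
  "motion": [0,0,0,0.004,0,-0.0005,-1,0,0,0,0.003,0,0,-1,0,0,0,0,0,0,-1]
}}

```text
clock: 14.45
eef_pos: [459.9, 358.2, 5.1]
eef_rot: [-0.64, 1.566, 0.652]
wrist_force: [1.0, 0.3, 1.0]
finger_gap: 94.1
```

Close on the marker.

>>> {"fn": "play_rows", "kwargs": {
  "motion": [0,0,0,0,0,0,1,0,0,0,0,0,0,1,0,0,0,0,0,0,1,0,0,0,0,0,0,1,0,0,0,0,0,0,1,0,0,0,0,0,0,1,0,0,0,0,0,0,1,0,0,0,0,0,0,1,0,0,0,0,0,0,1,0,0,0,0,0,0,1],
  "newtons": 40
}}

```text
clock: 15.45
eef_pos: [460.1, 358.4, 5.7]
eef_rot: [-0.653, 1.565, 0.639]
wrist_force: [-1.3, 0.4, 0.1]
finger_gap: 17.4
```

```bash
python3 st.py
```

```text
[460.14 358.4    5.69] [-1.29  0.42  0.14] 17.44621029785859 jaw 74.01785568387974 [ 0.01  0.   -1.  ] 15.45
346.1305093153778 112.53652672857612
```

Run:
```python
from h import *
p,R=pose()
plan([(p+[0,0,44],R,3),((480,401.2,49.5),jawR(91.4),5)],1)
```

```text
0, 0, 0, -0.0147, -0.0001, 0.0001, 1,
0, 0, 0, -0.0147, -0.0001, 0.0001, 1,
0, 0, 0, -0.0147, -0.0001, 0.0001, 1,
-0.0607, 0.0009, 0.0009, 0.0001, -0.0015, 0.0093, 1,
-0.0607, 0.0009, 0.0009, 0.0001, -0.002, 0.0092, 1,
-0.0607, 0.0009, 0.0009, 0.0001, -0.0026, 0.0091, 1,
-0.0607, 0.0009, 0.0009, 0.0001, -0.0031, 0.0089, 1,
-0.0607, 0.0009, 0.0009, 0, -0.0037, 0.0087, 1,
```

>>> {"fn": "play_rows", "kwargs": {
  "motion": [0,0,0,-0.0147,0,0,1,0,0,0,-0.0147,0,0,1,0,0,0,-0.0147,0,0,1,-0.06,0.001,0.001,0,-0.0015,0.0093,1,-0.06,0.001,0.001,0,-0.002,0.0092,1,-0.06,0.001,0.001,0,-0.0026,0.0091,1,-0.06,0.001,0.001,0,-0.0031,0.0089,1,-0.06,0.001,0.001,0,-0.0037,0.0087,1,0,0,0,0,0,0,1]
}}

```text
clock: 16.35
eef_pos: [482.3, 403.8, 64.5]
eef_rot: [-0.993, 1.562, 0.61]
wrist_force: [-0.7, 0.7, 0.3]
finger_gap: 15.9
```

```bash
python3 st.py
python3 - <<'E'
from h import *
np.set_printoptions(precision=1,suppress=True)
for c in ("side","wrist"):
    im,d,P=snap(c,c+'5');T=np.array(P["T"])
    for n in ["marker_mid","button_face"]:
        for q in place_of(c,n)[:1]: print(c,n,q["conf"],(T@np.append(q["at"],1))[:3])
    r=masks_of(c,"marker")
    if r:
        m=r[0]["region"]&(d>0);v,u=np.mgrid[:384,:512];p=(np.stack([(u-P["cx"])/P["fx"]*d,(v-P["cy"])/P["fy"]*d,d,np.ones_like(d)],-1)@T.T)[m][:,:3]
        print(r[0]["conf"],len(p),np.percentile(p,2,axis=0),np.percentile(p,98,axis=0))
    if c=="side": cv2.imwrite('pics/s5z.png',cv2.resize(im[100:260,180:340],None,fx=4,fy=4,interpolation=cv2.INTER_CUBIC))
E
```

```text
[482.3  403.77  64.53] [-0.69  0.7   0.29] 15.897074601275582 jaw 91.83667088996233 [ 0.01  0.   -1.  ] 16.35
381.43230890069225 106.84054691108554
side marker_mid 0.79 [479.7 400.7  71.5]
side button_face 0.74 [578.5 402.7  50.8]
0.81 254 [412.6 390.7   0.7] [546.8 485.8  76.9]
wrist marker_mid 0.66 [481.2 403.3  69.3]
wrist button_face 0.77 [581.8 404.2  57.4]
0.55 6278 [412.7 395.1  69.1] [545.1 411.9  76.4]
```

View pics/s5z.png

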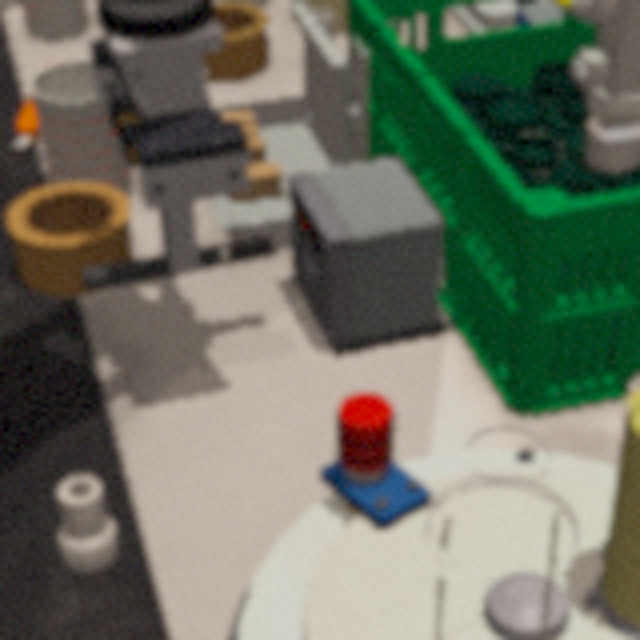

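View pics/wrist5.png

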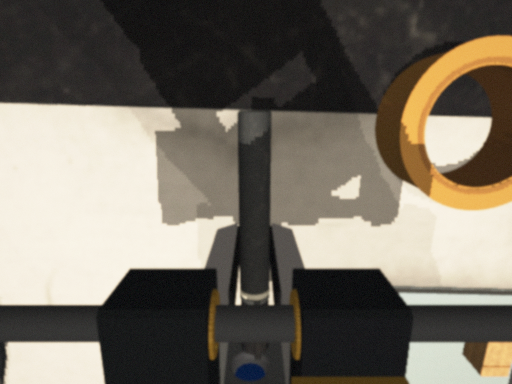

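Run:
```python
from h import *
np.set_printoptions(precision=1,suppress=True)
for c in ("wrist","top"):
    im,d,P=snap(c,c+'6');T=np.array(P["T"]);v,u=np.mgrid[:384,:512];p=(np.stack([(u-P["cx"])/P["fx"]*d,(v-P["cy"])/P["fy"]*d,d,np.ones_like(d)],-1)@T.T)[...,:3]
    p=p[d>0]
    for x0,x1 in ((412,424),(424,440),(440,456),(456,470),(525,535),(535,548)):
        m=(p[:,0]>x0)&(p[:,0]<x1)&(abs(p[:,1]-402)<22)&(p[:,2]>55)&(p[:,2]<90);q=p[m]
        if len(q): print(c,x0,len(q),"ymid",(np.percentile(q[:,1],3)+np.percentile(q[:,1],97))/2,"ztop",np.percentile(q[:,2],[50,90]))
    q=p[(abs(p[:,1]-402)<12)&(p[:,2]>60)&(p[:,2]<85)];print("x range",np.percentile(q[:,0],[.5,99.5]))
```

```text
wrist 412 841 ymid 402.24055919106115 ztop [73.8 75.2]
wrist 424 1049 ymid 402.5083973076923 ztop [73.8 75.2]
wrist 440 970 ymid 403.26657853359166 ztop [73.9 75.3]
wrist 456 812 ymid 403.593929561914 ztop [73.8 75.3]
wrist 535 279 ymid 406.39571979720074 ztop [74.6 76.1]
x range [411.4 576. ]
x range [575.4 928.9]
```

Run:
```python
from h import *
plan([((489,401.3,49.5),jawR(91.4),4)],1)
```

```text
0.0014, 0.0009, 0.0014, 0.0034, -0.0018, -0.0004, 1,
0.0014, 0.0009, 0.0014, 0.0034, -0.0018, -0.0004, 1,
0.0014, 0.0009, 0.0014, 0.0034, -0.0018, -0.0004, 1,
0.0014, 0.0009, 0.0014, 0.0034, -0.0018, -0.0004, 1,
```

>>> {"fn": "play_rows", "kwargs": {
  "motion": [0.0014,0.0009,0.0014,0.0034,-0.0018,-0.0005,1,0.0014,0.0009,0.0014,0.0034,-0.0018,-0.0005,1,0.0014,0.0009,0.0014,0.0034,-0.0018,-0.0005,1,0.0014,0.0009,0.0014,0.0034,-0.0018,-0.0005,1,0,0,0,0,0,0,1]
}}

```text
clock: 17.35
eef_pos: [489.7, 400.5, 47.8]
eef_rot: [2.191, 1.569, -2.498]
wrist_force: [-0.8, 0.1, -0.5]
finger_gap: 16.0
```

```bash
python3 st.py;  python3 - <<'E'
from h import *
plan([((490,401.3,49.5),jawR(91.4),1)],1)
im,d,P=snap('side','side7'); cv2.imwrite('pics/s7z.png',cv2.resize(im[120:220,200:300],None,fx=6,fy=6,interpolation=cv2.INTER_CUBIC))
E
```

```text
[489.69 400.55  47.79] [-0.8  0.1 -0.5] 15.98683497712561 jaw 91.33958511799315 [-0. -0. -1.] 17.35
376.25473336221694 105.90565550962677
-0.0011, -0.0008, -0.0012, -0.0017, -0.0003, 0.0007, 1,
```

View pics/s7z.png

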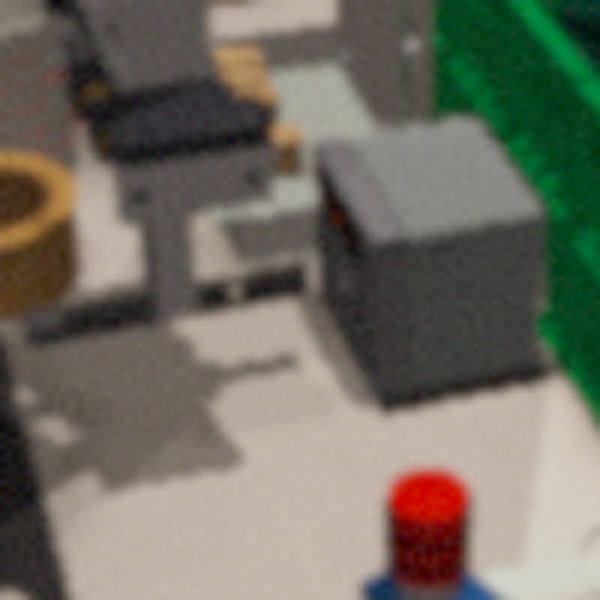

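>>> {"fn": "play_rows", "kwargs": {
  "motion": [0,-0.001,-0.001,-0.0017,0,0.0007,1,0,0,0,0,-0.004,0,1,0,0,0,0,-0.004,0,1,0,0,0,0,-0.004,0,1,0,0,0,0,-0.002,0,1,0,0,0,0,0,0,1]
}}

```text
clock: 18.0
eef_pos: [505.3, 402.0, 50.5]
eef_rot: [-0.81, 1.569, 0.785]
wrist_force: [0.7, -0.3, 0.1]
finger_gap: 16.0
```

```bash
python3 st.py
python3 - <<'E'
from h import *
im,d,P=snap('side','side8'); cv2.imwrite('pics/s8z.png',cv2.resize(im[120:220,200:300],None,fx=6,fy=6,interpolation=cv2.INTER_CUBIC))
im,d,P=snap('wrist','wrist8'); cv2.imwrite('pics/w8z.png',im)
E
```

```text
[505.26 401.98  50.5 ] [ 0.74 -0.31  0.08] 15.96952308451502 jaw 91.34800359481117 [ 0.  0. -1.] 18.0
373.6829265770251 103.54829748303578
```

View pics/s8z.png

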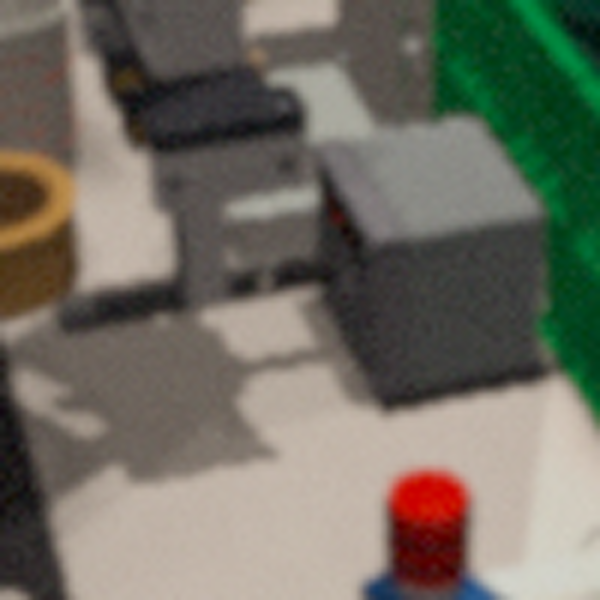

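View pics/w8z.png

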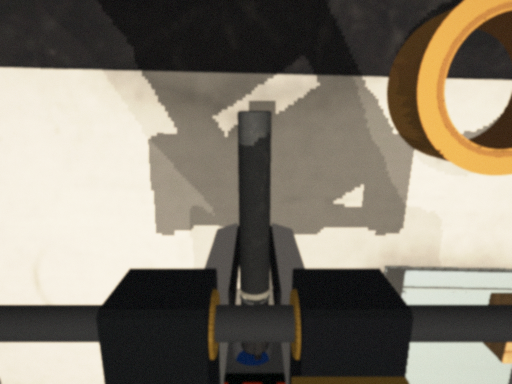

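>>> {"fn": "play_rows", "kwargs": {
  "motion": [0,0,0,0.0008,-0.002,-0.0003,1,0,0,0,0,-0.002,0,1,0,0,0,0,-0.002,0,1,0,0,0,0,0,0,1]
}}

```text
clock: 18.5
eef_pos: [511.2, 401.9, 49.6]
eef_rot: [-0.717, 1.57, 0.877]
wrist_force: [-0.3, -0.4, 0.1]
finger_gap: 16.0
```

```bash
python3 st.py
```

```text
[511.22 401.87  49.56] [-0.34 -0.39  0.09] 16.001194725551194 jaw 91.36803598437484 [ 0.  0. -1.] 18.5
372.2244519364036 102.6603641461609
```

>>> {"fn": "play_rows", "kwargs": {
  "motion": [0,0,0,0,-0.0015,0,1,0,0,0,0,-0.0015,0,1,0,0,0,0,0,0,1]
}}

```text
clock: 18.8
eef_pos: [514.4, 401.9, 49.5]
eef_rot: [-0.606, 1.57, 0.989]
wrist_force: [0.0, -0.5, -0.0]
finger_gap: 15.8
```

>>> {"fn": "play_rows", "kwargs": {
  "motion": [0,0,0,0,-0.0015,0,1,0,0,0,0,0,0,1]
}}

```text
clock: 19.0
eef_pos: [515.5, 402.0, 49.3]
eef_rot: [0.993, 1.57, 2.588]
wrist_force: [-2.4, -1.5, 0.5]
finger_gap: 15.7
```

>>> {"fn": "play_rows", "kwargs": {
  "motion": [0,0,0,0,-0.0015,0,1,0,0,0,0,0,0,1]
}}

```text
clock: 19.2
eef_pos: [516.6, 402.0, 49.2]
eef_rot: [1.52, 1.569, 3.115]
wrist_force: [-3.2, 0.4, 0.8]
finger_gap: 15.5
```

>>> {"fn": "play_rows", "kwargs": {
  "motion": [0,0,0,0,-0.0015,0,1,0,0,0,0,0,0,1]
}}

```text
clock: 19.4
eef_pos: [517.9, 402.1, 49.1]
eef_rot: [1.627, 1.568, -3.061]
wrist_force: [-3.2, -0.5, 0.7]
finger_gap: 15.7
```

>>> {"fn": "play_rows", "kwargs": {
  "motion": [0,0,0,0,-0.0015,0,1,0,0,0,0,0,0,1]
}}

```text
clock: 19.6
eef_pos: [519.2, 402.1, 49.0]
eef_rot: [1.673, 1.568, -3.015]
wrist_force: [-5.2, -0.7, 0.5]
finger_gap: 15.7
```

>>> {"fn": "play_rows", "kwargs": {
  "motion": [0,0,0,0,-0.0015,0,1,0,0,0,0,0,0,1]
}}

```text
clock: 19.8
eef_pos: [519.4, 402.1, 48.6]
eef_rot: [1.756, 1.564, -2.932]
wrist_force: [-5.0, -0.5, 1.9]
finger_gap: 15.7
```

>>> {"fn": "play_rows", "kwargs": {
  "motion": [0,0,0,0,-0.0025,0,1,0,0,0,0,-0.001,0,1]
}}

```text
clock: 20.0
eef_pos: [519.6, 402.2, 47.6]
eef_rot: [1.794, 1.556, -2.893]
wrist_force: [-10.2, -1.6, 3.6]
finger_gap: 15.6
```

>>> {"fn": "play_rows", "kwargs": {
  "motion": [0,0,0,0,-0.0025,0,1,0,0,0,0,-0.001,0,1]
}}

```text
clock: 20.2
eef_pos: [520.3, 402.4, 46.9]
eef_rot: [1.808, 1.549, -2.879]
wrist_force: [-8.6, -1.4, 5.0]
finger_gap: 16.1
```

The force rose from about 2.4 to 5.2 N over roughly 5 mm, then sharply to 10 N with no travel. That is the hard stop, so the button is fully in. Backing out.

```bash
python3 st.py
python3 - <<'E'
from h import *
p,R=pose()
plan([((498,401.4,49.5),jawR(91.4),4),((482,388,40),jawR(91.4),2),((482,388,16),jawR(91.4),3)],1)
E
```

```text
[520.3  402.44  46.92] [-8.58 -1.37  5.04] 16.11931934454456 jaw 91.49645277601331 [-0.02 -0.01 -1.  ] 20.2
370.89917409954205 101.27173492411178
0.0004, -0.0013, -0.0052, -0.0005, 0.0056, -0.0001, 1,
0.0004, -0.0013, -0.0052, -0.0006, 0.0056, -0.0001, 1,
0.0004, -0.0013, -0.0052, -0.0006, 0.0056, -0.0001, 1,
0.0004, -0.0013, -0.0052, -0.0006, 0.0056, -0.0001, 1,
0, 0, 0, 0.0048, 0.0082, -0.0065, 1,
0, 0, 0, 0.0048, 0.0082, -0.0065, 1,
0, 0, 0, 0.008, 0, 0, 1,
0, 0, 0, 0.008, 0, 0, 1,
0, 0, 0, 0.008, 0, 0, 1,
```

>>> {"fn": "play_rows", "kwargs": {
  "motion": [0,-0.001,-0.005,-0.0005,0.0056,0,1,0,-0.001,-0.005,-0.0006,0.0056,0,1,0,-0.001,-0.005,-0.0006,0.0056,0,1,0,-0.001,-0.005,-0.0006,0.0056,0,1,0,0,0,0.0048,0.0082,-0.0065,1,0,0,0,0.0048,0.0082,-0.0065,1,0,0,0,0,0,0,1]
}}

```text
clock: 20.9
eef_pos: [480.7, 388.3, 40.8]
eef_rot: [-1.386, 1.565, 0.211]
wrist_force: [0.1, -0.4, 0.2]
finger_gap: 15.7
```

```bash
python3 st.py
python3 - <<'E'
from h import *
im,d,P=snap('wrist','wrist9');T=np.array(P["T"]);v,u=np.mgrid[:384,:512];p=(np.stack([(u-P["cx"])/P["fx"]*d,(v-P["cy"])/P["fy"]*d,d,np.ones_like(d)],-1)@T.T)[...,:3]
p=p[d>0];c,_=pose()
for a,b in ((-72,-60),(-60,-45),(-45,-30),(-30,-15),(45,70)):
    q=p[(p[:,0]>c[0]+a)&(p[:,0]<c[0]+b)&(abs(p[:,1]-c[1])<20)&(abs(p[:,2]-c[2]-8)<16)]
    if len(q): print(a,len(q),np.median(q[:,1]),np.percentile(q[:,2],[50,90])-c[2])
E
```

```text
[480.67 388.32  40.81] [ 0.14 -0.43  0.21] 15.677207327220586 jaw 91.51206127593535 [ 0.01  0.   -1.  ] 20.9
367.15877596547017 107.78148535791173
-72 840 388.22421457440805 [ 9.6791148  11.11448794]
-60 985 388.6432335373858 [ 9.93884264 11.26013158]
-45 924 388.7333403748012 [10.05982421 11.52609872]
-30 884 389.30127454758616 [10.25690719 11.66497875]
45 306 391.7685828933787 [11.76163964 13.42453855]
```

View pics/wrist9.png

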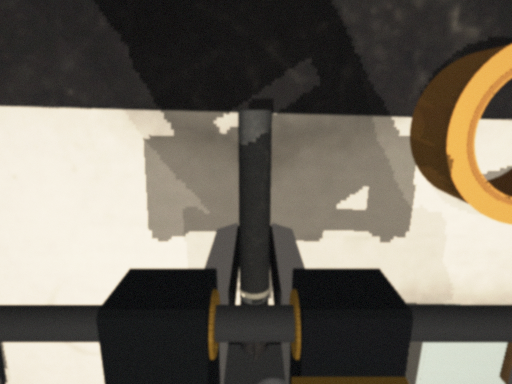

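>>> {"fn": "play_rows", "kwargs": {
  "motion": [0,0,0,0.009,-0.005,0,1,0,0,0,0.009,-0.005,0,1,0,0,0,0.007,-0.002,0,1,0,0,0,0.003,0,0,1,0,0,0,0,0,0,1]
}}

```text
clock: 21.45
eef_pos: [496.0, 389.8, 10.9]
eef_rot: [-1.297, 1.562, 0.3]
wrist_force: [-1.0, -0.7, -0.3]
finger_gap: 16.1
```

>>> {"fn": "play_rows", "kwargs": {
  "motion": [0,0,0,0.003,0,0,1,0,0,0,0.0005,0,0,1,0,0,0,0,0,0,1]
}}

```text
clock: 21.75
eef_pos: [496.0, 390.0, 7.2]
eef_rot: [-1.294, 1.562, 0.303]
wrist_force: [0.4, -0.1, -0.2]
finger_gap: 15.9
```

>>> {"fn": "play_rows", "kwargs": {
  "motion": [0,0,0,0.0015,0,0,1,0,0,0,0,0,0,1,0,0,0,0,0,0,0.5,0,0,0,0,0,0,0.3,0,0,0,0,0,0,0.1,0,0,0,0,0,0,-0.1,0,0,0,0,0,0,-0.1,0,0,0,0,0,0,-0.1]
}}

```text
clock: 22.55
eef_pos: [496.2, 390.3, 6.4]
eef_rot: [-1.248, 1.561, 0.349]
wrist_force: [-0.1, -0.9, 0.0]
finger_gap: 52.0
```

>>> {"fn": "play_rows", "kwargs": {
  "motion": [0,0,0,-0.015,0,0,-0.1,0,0,0,-0.025,0,0,-0.1,0,0,0,-0.035,0,0,-0.3,0,0,0,-0.035,0,0,-0.5,0,0,0,-0.035,0.02,0,-0.5,0,0,0,-0.02,0.03,0,-0.5,0,0,0,0,0.03,0,-0.5,0,0,0,0,0,0,-0.5]
}}

```text
clock: 23.35
eef_pos: [412.3, 387.2, 185.4]
eef_rot: [-1.098, 1.556, 0.497]
wrist_force: [0.8, -0.4, -0.7]
finger_gap: 70.2
```

```bash
python3 st.py
python3 - <<'E'
from h import *
np.set_printoptions(precision=1,suppress=True)
for c in ("wrist","side","top"):
    im,d,P=snap(c,c+'F');T=np.array(P["T"])
    for n in ["marker_mid","plunger_knob","filled_bottle","empty_bottle","nozzle","tape_roll"]:
        for q in place_of(c,n)[:1]: print(c,n,round(q["conf"],2),(T@np.append(q["at"],1))[:3])
E
```

```text
[412.26 387.17 185.37] [ 0.81 -0.44 -0.73] 70.18683620098815 jaw 91.42479192959578 [ 0.01  0.01 -1.  ] 23.35
392.46519848358946 117.38863214349463
wrist nozzle 0.65 [380.2 204.4   1.4]
wrist tape_roll 0.64 [420.2 533.9  -0.9]
side marker_mid 0.66 [491.1 384.   12.5]
side plunger_knob 0.83 [543.3 157.2  80.4]
side filled_bottle 0.95 [670.3  27.2  45.1]
side empty_bottle 0.71 [670.6  28.8  44.2]
side nozzle 0.82 [374.3 197.6   0.5]
side tape_roll 0.7 [413.  527.5  -3.6]
top marker_mid 0.69 [496.  399.    9.9]
top plunger_knob 0.46 [539.9 165.2  87.6]
top filled_bottle 0.57 [670.1  33.4  46.8]
top empty_bottle 0.56 [545.8 -17.4  40.3]
top nozzle 0.47 [375.1 203.7  -1.6]
```

View pics/sideF.png

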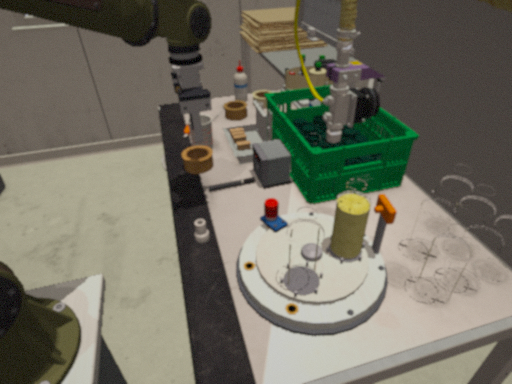

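View pics/wristF.png

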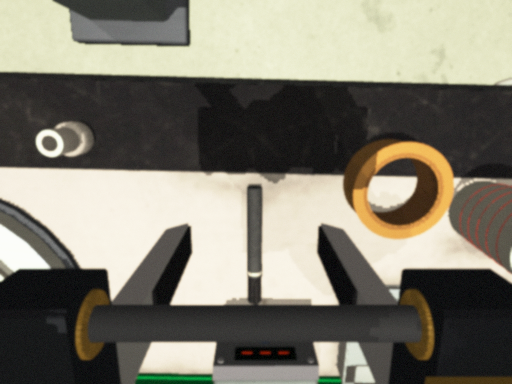

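The final views show the marker lying flat on the bare worktop (wrist pixels (255,185) to (255,300)) and clear of the counter. The filled bottle is at the post, both bottles are standing, the knob is down, and the arm is clear of everything.

```bash
python3 -c "
from cell import *
print(sign_off())"
```

```text
the job is handed in; nothing more can be done
None
```

I did the whole job in the order asked and handed it in at about 24 s of the 58 s. The hand-in reports no verdict.

- **Carousel:** I lifted the plunger about 17 mm, turned the table clockwise by one hole (carousel at -1.047) and let the pin drop in. As the pin went in, the downward pull fell from about 11 to 8 N. After release the knob top measured about 104 mm, the same as when it was locked at the start.
- **Bottles:** Camera estimates put the filled bottle within about 3 mm of the station. Both bottles are still standing.
- **Button:** I pressed it with the marker's capped end. The force rose from about 2.4 to 5.2 N over roughly 5 mm, then to about 10 N with almost no further travel, which I took as the hard stop. No camera saw the button fully in, so this rests on the force and travel readings.
- **Marker:** It lies flat on the bare worktop in front of the counter, touching nothing.
- **Tape roll and nozzle:** I never touched them, and in the last pictures they are where they started.
- **Disagreements:** The three cameras differed by 2–4 mm on positions. The side camera's last reading for the empty bottle fell on the filled one. The pictures and the top camera show the empty bottle standing in its nest.

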